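# Return the melt indexer's load weights to their rail in order of size

### The arm

A 7-joint arm with a two-finger parallel gripper is mounted at the origin on a cart in front of the work surface, level with it; the furniture and walls round the work are solid. World frame = base frame: x ahead of the robot, y to its left, z up, the work surface at z = 0. Lengths are in m, angles in degrees, forces in N, time in s.
With the tool pointing down it reaches from about 0.425 to 0.875 m from the base axis. Payload 4.7 kg.
Tool frame: the origin (TCP) lies at the very end of the fingers, on their centre line; the grasp point (between the pads) lies behind it (env.pinch_z is the z of the grasp point in the tool frame, in m); z points along the fingers, y is the direction in which the jaws open and shut (so a half turn about z gives the same grasp; the last joint's range is limited). The gripper opens to 87 mm and grips with 3 to 60 N. Pads are 19 mm wide; open, the fingers measure 117 mm over their backs; the gripper's body (75 mm by 190 mm) begins 51 mm behind the grasp point.
Start: joints at [77.985, 18.392, -4.016, 83.108, 1.295, 78.541, -3.26], TCP at [0.144, -0.634, 0.223] pointing down, gripper open.
Joint ranges: [-163.93, 163.93], [-17.29, 119.83], [-79.2, 71.16], [3.27, 140.29], [-89.18, 269.18], [5.43, 117.66], [-154.24, 154.24]. Speed limits (degrees/s): [147.25, 147.25, 180, 180, 180, 180, 180].

### API

Orientations are given as [roll, pitch, yaw] about the fixed x, y, z axes, in that order (R = Rz(yaw) Ry(pitch) Rx(roll)).
In Python, from cell import readout, read_camera, env gives the robot as it stands. The module is installed in compiled form; this text tells all that it offers.
- The arm moves only by the tool servo_tool, never from a script. Its argument "plan" is a list that holds one entry, the list of rows, each a list of 5 numbers: the finger opening in m, from 0 to 0.087, then the shift along the tool's x, y, z in m, then the turn about the tool's z in rad. In form: [[[jaw, x, y, z, yaw], ...]]. A call has 1 to 12 rows; each row is the pose to reach, as a shift and turn from the pose measured when the call began, along the tool's axes at that moment; what a row does not reach only later rows make up. A row lasts 1/12 s, in which the tool goes at most 41.7 mm and 7.16 degrees, less where a joint would pass 70% of its speed; a pose out of reach is approached as far as the arm can. A call with a gripper value outside its range is refused whole. The fingers move at their own pace and stop on an object; "force" is the grip in N (left out, the last holds). Time passes only in rows, so rows that repeat a pose let the fingers close. It gives the time, the measured TCP pose, the force and the opening at its end, in the units of the state.
- readout.get_obs(): the state, without advancing time (a new reading comes with each control period).
- read_camera(name): name is "scene" or "side" or "wrist"; returns a dict with "image" (384x512x3 uint8, red, green, blue), "range_z" (384x512 float32, m along the optical axis (not along the pixel's ray), 0 where there is no reading), "mtx" (3x3 intrinsics, pixels), "camera_from_world" (4x4, takes a point from world to camera coordinates). Camera axes: x right, y up, looking along -z (the intrinsics and any distortion apply to the point x, -y, -z); pixel columns grow to the right and rows downward; lengths in m; the calibration is good to about 2 mm. A picture is of the moment at which its call begins.
- env.sign_off(): hands the job in, once; it reports no verdict.
The state is a dict: "time_s": time; "qpos": joint angles; "joint_velocities": joint speeds; "effort": joint torques, N m; "tool_pos": TCP position; "tool_rot": TCP orientation; "force": force on the tool from outside, world axes, zero at the start; "wrist_torque": the same for the moment, N m; "grip_width": finger opening in m.
Only numpy, scipy, OpenCV 4.12 (cv2) and the standard library are available. Lean on these libraries where they do the work, as an engineer would, in place of code of your own. Each camera call takes 0.05 s, during which the arm holds its last target. There are 200 camera calls.

### The job

Put the four slotted load weights of the melt flow indexer back into the nests of the weight rail in order of size, one to a nest: the smallest in the narrow nest at one end, rising along the row to the largest in the wide nest at the other end. Each must sit flat on the floor of its nest; leave the wooden die block and the stopwatch near the rail where they are.

Things in the scene. Friction and masses are not known exactly. Their poses are not given: they have to be found in the camera images.
- weight_smallest_centre (a point): the smallest of four slotted load weights: light-grey steel disc lying flat, 38 mm diameter, 26 mm high, 0.21 kg. The slot is narrow and may be gripped across at any angle. The point is its centre, half-way up; z points up, yaw is of no importance. Over a nest, tips 8 mm or more above the weight's underside clear the rim, and fingers closing at right angles to the row clear the neighbours.
- weight_small_centre (a point): the second smallest slotted load weight: light-grey steel disc, 46 mm diameter, 28 mm high, 0.33 kg. The slot is narrow and may be gripped across at any angle. The point is its centre, half-way up; z points up, yaw is of no importance. Over a nest, tips 8 mm or more above the weight's underside clear the rim, and fingers closing at right angles to the row clear the neighbours.
- weight_large_centre (a point): the second largest slotted load weight: light-grey steel disc, 55 mm diameter, 32 mm high, 0.55 kg. The slot is narrow and may be gripped across at any angle. The point is its centre, half-way up; z points up, yaw is of no importance. Over a nest, tips 8 mm or more above the weight's underside clear the rim, and fingers closing at right angles to the row clear the neighbours.
- weight_largest_centre (a point): the largest slotted load weight: light-grey steel disc, 64 mm diameter, 36 mm high, 0.88 kg. The slot is narrow and may be gripped across at any angle. The point is its centre, half-way up; z points up, yaw is of no importance. Over a nest, tips 8 mm or more above the weight's underside clear the rim, and fingers closing at right angles to the row clear the neighbours.
- nest_narrow: Narrow nest, at either end of the row. Fixed blue block 86x86 mm, 12 high, on the rail; 4 in a row, centres 88 mm apart along its y axis. Origin: centre of its underside, 8 mm above the worktop. Round dish, black floor 6 mm and rim 12 mm above the origin, 45 mm across at the floor, 53 at the rim: takes only the smallest weight.
- nest_middle_a: One of two like middle nests. Fixed blue block 86x86 mm, 12 high, on the rail; 4 in a row, centres 88 mm apart along its y axis. Origin: centre of its underside, 8 mm above the worktop. Round dish, black floor 6 mm and rim 12 mm above the origin, 62 mm across at the floor, 70 at the rim: takes all but the largest weight. Which middle nest is next to the narrow one varies.
- nest_middle_b: The other middle nest. Fixed blue block 86x86 mm, 12 high, on the rail; 4 in a row, centres 88 mm apart along its y axis. Origin: centre of its underside, 8 mm above the worktop. Round dish, black floor 6 mm and rim 12 mm above the origin, 62 mm across at the floor, 70 at the rim: takes all but the largest weight. Which middle nest is next to the narrow one varies.
- nest_wide: Wide nest, at the other end of the row from the narrow one. Fixed blue block 86x86 mm, 12 high, on the rail; 4 in a row, centres 88 mm apart along its y axis. Origin: centre of its underside, 8 mm above the worktop. Round dish, black floor 6 mm and rim 12 mm above the origin, 71 mm across at the floor, 79 at the rim: for the largest weight.
- die_block_centre (a point): Bystander: small wooden block with two steel dies on top, 32 x 60 mm, 26 mm high, loose. The point is 9 mm above its underside. To be left where it is.
- watch_centre (a point): Bystander: black digital stopwatch, 70 x 58 mm, 18 mm high, loose, to the right of the rail (not the one at the far left of the worktop). The point is its centre. To be left where it is.
Not all that is in view belongs to the job. Leave any red or turquoise look-alike of the part that bears weight_smallest_centre alone.

How it is judged (in metres and radians):
At the end, for the whole second after the job is handed in: Smallest weight in the narrow nest, second smallest in the middle nest beside it, second largest in the other middle nest, largest in the wide nest; each within 10 mm of the nest centre, seated on its floor (+2/-3 mm), level within 0.07 rad, released and at rest; bystanders moved under 20 mm (horizontal distance between weight_smallest_centre and nest_narrow below 0.01 m and z of weight_smallest_centre in the frame of nest_narrow between 0.016 and 0.021 m and angle between each of weight_smallest_centre, weight_largest_centre's own z axis and vertical below 0.07 rad and linear speed of each of weight_smallest, weight_largest below 0.02 m/s and horizontal distance between weight_largest_centre and nest_wide below 0.01 m and z of weight_largest_centre in the frame of nest_wide between 0.021 and 0.026 m and ((horizontal distance between nest_narrow and nest_middle_a below 0.132 m and (horizontal distance between weight_small_centre and nest_middle_a below 0.01 m and z of weight_small_centre in the frame of nest_middle_a between 0.017 and 0.022 m and angle between weight_small_centre's own z axis and vertical below 0.07 rad and linear speed of weight_small below 0.02 m/s) and (horizontal distance between weight_large_centre and nest_middle_b below 0.01 m and z of weight_large_centre in the frame of nest_middle_b between 0.019 and 0.024 m and angle between weight_large_centre's own z axis and vertical below 0.07 rad and linear speed of weight_large below 0.02 m/s)) or (horizontal distance between nest_narrow and nest_middle_b below 0.132 m and (horizontal distance between weight_small_centre and nest_middle_b below 0.01 m and z of weight_small_centre in the frame of nest_middle_b between 0.017 and 0.022 m and angle between weight_small_centre's own z axis and vertical below 0.07 rad and linear speed of weight_small below 0.02 m/s) and (horizontal distance between weight_large_centre and nest_middle_a below 0.01 m and z of weight_large_centre in the frame of nest_middle_a between 0.019 and 0.024 m and angle between weight_large_centre's own z axis and vertical below 0.07 rad and linear speed of weight_large below 0.02 m/s)))); the robot touches nothing.
It fails at once if the die block is moved by more than 20 mm (distance of die_block_centre from where it was at the start of the episode above 0.02 m).
It fails at once if the stopwatch is moved by more than 20 mm (distance of watch_centre from where it was at the start of the episode above 0.02 m).
It also fails if it takes over 99 s, if anything falls off the work surface, if the arm or the gripper's body presses on something with over 40 N, if the wrist force passes 120 N, or if a joint passes its speed limit or range.

## Working session

There is one attempt and no reset: what is moved stays moved. The work goes in short steps, Python scripts to look and compute and a tool call to move; the robot and the scene stay as the last step left them, time stands still between calls to the robot, and variables do not carry over. Pictures are saved under pics/ and viewed, about 12 in all and at most 16, crops included, and the job is handed in when it is done.

Besides the shell and the picture viewer there is one more tool, called after "Request:" as a command line: name --argument value ..., lists and objects as JSON in quotes. servo_tool: Moves the arm, as the interface text tells. Its arguments: {"type":"object","properties":{"plan":{"type":"array"},"force":{"type":"number"}},"required":["plan"]}

```bash
mkdir -p pics
cat > h.py <<'E'
import numpy as np, cv2
from cell import readout, read_camera, env
def save(name,fn):
    c=read_camera(name); cv2.imwrite('pics/'+fn,c['image'][:,:,::-1]); np.savez('pics/'+fn+'.npz',**c); return c
def world(c,u,v,z=None,d=None):
    """pixel -> world, on plane z or at range d"""
    K=c['mtx'];T=np.linalg.inv(c['camera_from_world'])
    r=np.array([(u-K[0,2])/K[0,0],-(v-K[1,2])/K[1,1],-1.])
    w=T[:3,:3]@r; o=T[:3,3]
    t=(z-o[2])/w[2] if d is None else d
    return o+t*w
def cloud(c):
    K=c['mtx'];T=np.linalg.inv(c['camera_from_world']);d=c['range_z']
    v,u=np.mgrid[:d.shape[0],:d.shape[1]]
    r=np.stack([(u-K[0,2])/K[0,0]*d,-(v-K[1,2])/K[1,1]*d,-d],-1)
    return r@T[:3,:3].T+T[:3,3]
E
python3 - <<'E'
from h import *
print({k:np.round(v,3) if not isinstance(v,str) else v for k,v in readout.get_obs().items()}, env.pinch_z)
ims=[save(n,n+'0.png') for n in('scene','side')]
for c in ims:
    T=np.linalg.inv(c['camera_from_world']); print(T[:3,3].round(3),c['mtx'].round(1).tolist(),(c['range_z']>0).mean())
    p=cloud(c);
E
```

```text
{'time_s': np.float64(0.0), 'qpos': array([77.986, 18.44 , -4.016, 83.174,  1.295, 78.541, -3.26 ]), 'joint_velocities': array([ 0.032,  0.033, -0.009,  0.008,  0.005, -0.093, -0.021]), 'effort': array([ 0.0000e+00, -4.9128e+01, -4.0400e-01, -3.1253e+01, -6.4000e-02,
        4.4000e-02,  0.0000e+00]), 'tool_pos': array([ 0.144, -0.633,  0.221]), 'tool_rot': array([-1.7989e+02,  6.0000e-03,  1.2825e+01]), 'force': array([-0.166, -0.171,  0.559]), 'wrist_torque': array([ 0.007, -0.006,  0.048]), 'grip_width': np.float64(0.087)} -0.0187
[0.031 0.851 0.768] [[444.8, 0.0, 255.3], [0.0, 444.8, 196.2], [0.0, 0.0, 1.0]] 0.9959462483723959
[ 0.115 -1.071  0.836] [[462.5, 0.0, 258.3], [0.0, 462.5, 184.1], [0.0, 0.0, 1.0]] 0.9960734049479166
```

View pics/scene0.png

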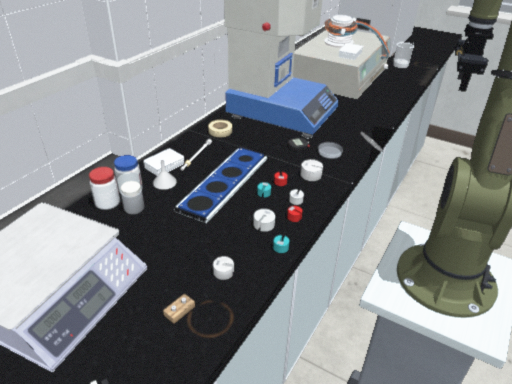

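View pics/side0.png

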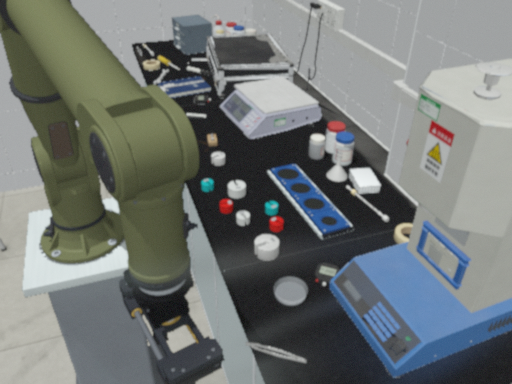

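The scene view shows four grey weights at (311,170), (296,197), (264,220) and (223,267). The blue rail runs from (200,203) to (245,165), with red and turquoise decoys beside it, the die block at (179,308) and the stopwatch at (299,142). The side view shows the same weights at (266,247), (243,218), (237,189) and (218,159), and the rail from (285,175) to (330,225).

```bash
cat > m.py <<'E'
from h import *
for n in('scene','side'):
    c=dict(np.load(f'pics/{n}0.png.npz')); P=cloud(c); im=c['image'].astype(int)
    sat=im.max(2)-im.min(2); x,y,z=P[...,0],P[...,1],P[...,2]
    reg=(x>.3)&(x<.95)&(y>-.6)&(y<.6)
    print(n)
    def comps(m,lab):
        k,L,s,_=cv2.connectedComponentsWithStats(m.astype(np.uint8))
        for i in range(1,k):
            if s[i,4]<25: continue
            q=P[L==i]; h=np.percentile(q[:,2],90); t=q[q[:,2]>h-.005]
            (cx,cy),r=cv2.minEnclosingCircle(t[:,:2].astype(np.float32))
            print(lab,s[i].tolist(),'top',h.round(4),'circ',round(cx,4),round(cy,4),'d',round(2*r,4))
    comps(reg&(z>.012)&(z<.06)&(sat<40)&(im.min(2)>110),'grey')
    comps(reg&(z>.006)&(z<.06)&(im[...,0]-im[...,1]>60),'red/wood')
    comps(reg&(z>.012)&(z<.05)&(im[...,1]-im[...,0]>60)&(abs(im[...,2]-im[...,1])<40),'turq')
    m=reg&(z>.004)&(z<.03)&(im[...,2]-im[...,0]>50)&(im[...,2]-im[...,1]>40)
    k,L,s,_=cv2.connectedComponentsWithStats(cv2.morphologyEx(m.astype(np.uint8),cv2.MORPH_CLOSE,np.ones((5,5))))
    for i in range(1,k):
        if s[i,4]<100: continue
        q=P[(L==i)&m&(z>.016)]; print('blue',s[i].tolist(),np.percentile(q[:,2],[10,50,90]).round(4),cv2.minAreaRect(q[:,:2].astype(np.float32)))
        # dishes
        M=(L==i); 
    hull=cv2.convexHull(np.argwhere(L==1+np.argmax(s[1:,4]))[:,::-1].astype(np.int32))
    H=np.zeros(m.shape,np.uint8); cv2.fillConvexPoly(H,hull,1)
    D=((H>0)&(im.max(2)<60)).astype(np.uint8)
    k,L,s,ce=cv2.connectedComponentsWithStats(D)
    for i in range(1,k):
        if s[i,4]<60: continue
        ct=cv2.findContours((L==i).astype(np.uint8),0,1)[0][0]
        w=np.array([world(c,*p[0],z=.014)[:2] for p in ct],np.float32)
        print('dish',s[i].tolist(),cv2.minEnclosingCircle(w), 'mean',w.mean(0))
E
python3 m.py
```

```text
scene
grey [209, 122, 9, 13, 36] top 0.0252 circ 0.859 -0.2818 d 0.0531
grey [221, 122, 11, 10, 28] top 0.0261 circ 0.8249 -0.3006 d 0.0656
grey [293, 139, 10, 7, 49] top 0.0208 circ 0.5646 -0.3547 d 0.0446
grey [144, 149, 40, 36, 719] top 0.0314 circ 0.8354 0.0005 d 0.1682
grey [319, 150, 23, 7, 34] top 0.0183 circ 0.4479 -0.3613 d 0.0717
grey [243, 156, 24, 25, 62] top 0.0154 circ 0.6088 -0.1451 d 0.1546
grey [302, 160, 21, 19, 321] top 0.0376 circ 0.4516 -0.2181 d 0.0723
grey [91, 175, 51, 38, 798] top 0.0571 circ 0.8332 0.1926 d 0.1438
grey [225, 180, 18, 20, 49] top 0.0158 circ 0.6 -0.0172 d 0.1031
grey [290, 190, 14, 12, 130] top 0.028 circ 0.4301 -0.0781 d 0.0407
grey [206, 200, 19, 21, 47] top 0.0162 circ 0.5882 0.0921 d 0.099
grey [254, 209, 21, 20, 331] top 0.0334 circ 0.4552 0.0608 d 0.058
grey [66, 251, 81, 102, 1403] top 0.0556 circ 0.6193 0.411 d 0.101
grey [213, 257, 21, 20, 335] top 0.0298 circ 0.4482 0.258 d 0.05
grey [80, 287, 32, 31, 363] top 0.0541 circ 0.5991 0.4991 d 0.0705
grey [181, 297, 6, 7, 30] top 0.0277 circ 0.4611 0.39 d 0.0064
grey [171, 305, 5, 7, 26] 
[... 1779 characters left out ...]
0.0258 circ 0.5124 -0.1396 d 0.0405
turq [202, 179, 12, 10, 83] top 0.0256 circ 0.3807 0.1067 d 0.0437
turq [265, 201, 14, 12, 107] top 0.026 circ 0.5256 -0.065 d 0.0426
blue [271, 164, 78, 69, 1308] [0.0167 0.0188 0.0209] ((0.650071382522583, -0.04355175793170929), (0.08820366114377975, 0.35665151476860046), 3.5340328216552734)
dish [279, 170, 18, 8, 113] ((0.6433141231536865, 0.09122110903263092), 0.028766686096787453) mean [0.643381  0.0913138]
dish [292, 184, 17, 8, 91] ((0.6485786437988281, 0.0016774334944784641), 0.025202950462698936) mean [0.649274   0.00308414]
dish [306, 199, 17, 9, 113] ((0.6556534171104431, -0.08393516391515732), 0.02461591549217701) mean [ 0.65516627 -0.08466326]
```

```bash
cat >> h.py <<'E'
from scipy.spatial.transform import Rotation as Ro
def go(x,y,z,yaw=93.7):
    o=readout.get_obs(); R=Ro.from_euler('xyz',o['tool_rot'],degrees=True)
    s=R.inv().apply(np.array([x,y,z])-o['tool_pos'])
    a=(o['tool_rot'][2]-yaw+90)%180-90
    print('t',round(float(o['time_s']),2),'shift',s.round(4),'turn',round(np.radians(a),3),'q7',o['qpos'][6].round(1))
E
python3 -c "
from h import *
go(.452,-.222,.16)"
```

```text
t 0.1 shift [ 0.3915 -0.3326  0.0621] turn -1.412 q7 -3.3
```

Request:
servo_tool --plan '[[[0.087, 0.3915, -0.3326, 0.062, -1.412], [0.087, 0.3915, -0.3326, 0.062, -1.412], [0.087, 0.3915, -0.3326, 0.062, -1.412], [0.087, 0.3915, -0.3326, 0.062, -1.412], [0.087, 0.3915, -0.3326, 0.062, -1.412], [0.087, 0.3915, -0.3326, 0.062, -1.412], [0.087, 0.3915, -0.3326, 0.062, -1.412], [0.087, 0.3915, -0.3326, 0.062, -1.412], [0.087, 0.3915, -0.3326, 0.062, -1.412], [0.087, 0.3915, -0.3326, 0.062, -1.412], [0.087, 0.3915, -0.3326, 0.062, -1.412], [0.087, 0.3915, -0.3326, 0.062, -1.412]]]'

```text
time_s: 1.1
tool_pos: [0.4418, -0.2344, 0.1619]
tool_rot: [-180.0, -0.1, 94.0]
force: [0.5, -0.3, -0.6]
grip_width: 0.0869
```

Run:
```python
from h import *
c=save('wrist','w1.png'); T=np.linalg.inv(c['camera_from_world']); print(T.round(3).tolist(),c['mtx'][0])
go(.452,-.222,.16)
```

```text
[[0.997, -0.069, -0.018, 0.437], [0.071, 0.963, 0.261, -0.163], [-0.001, -0.261, 0.965, 0.324], [0.0, 0.0, 0.0, 1.0]] [296.88914268   0.         255.61358266]
t 1.15 shift [0.0026 0.0051 0.0015] turn 0.015 q7 26.9
```

View pics/w1.png

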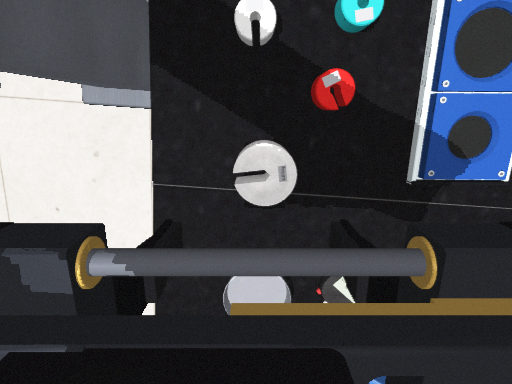

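The wrist view shows the largest weight at (265,173), the red decoy at (333,89), the smallest weight at (255,20) and the narrow nest at (470,137). The disc tops in this view give a better fix.

```bash
cat >> h.py <<'E'
def disc(c,zt,rows=(0,225)):
    im=c['image'].astype(int); m=((im.max(2)-im.min(2)<30)&(im.min(2)>120)).astype(np.uint8)
    m[:rows[0]]=0;m[rows[1]:]=0
    for ct in cv2.findContours(m,0,1)[0]:
        if cv2.contourArea(ct)<500: continue
        w=np.array([world(c,*p[0],z=zt)[:2] for p in ct],np.float32)
        (x,y),r=cv2.minEnclosingCircle(w); print('disc px',cv2.boundingRect(ct),'xy',round(x,4),round(y,4),'d',round(2*r,4))
def dish(c,zr=.020):
    im=c['image'].astype(int); b=((im[...,2]-im[...,0]>60)).astype(np.uint8)
    cs,hi=cv2.findContours(b,cv2.RETR_CCOMP,cv2.CHAIN_APPROX_NONE)
    for i,ct in enumerate(cs):
        if hi[0][i][3]>=0 and cv2.contourArea(ct)>600:
            for z in (zr,):
                w=np.array([world(c,*p[0],z=z)[:2] for p in ct],np.float32)
                (x,y),r=cv2.minEnclosingCircle(w);print('dish px',cv2.boundingRect(ct),'xy',round(x,4),round(y,4),'d',round(2*r,4))
E
python3 - <<'E'
from h import *
c=dict(np.load('pics/w1.png.npz')); disc(c,.036); disc(c,.026,(0,60)); dish(c)
go(.452,-.222,.16)
E
```

```text
disc px (233, 140, 64, 66) xy 0.4499 -0.2217 d 0.0664
disc px (0, 72, 153, 153) xy 0.2598 -0.2214 d 0.2094
disc px (407, 0, 105, 182) xy 0.5916 -0.1396 d 0.1591
disc px (234, 0, 42, 45) xy 0.4309 -0.087 d 0.04
disc px (424, 0, 20, 60) xy 0.5929 -0.081 d 0.0493
disc px (234, 0, 42, 45) xy 0.4306 -0.0844 d 0.0414
dish px (447, 115, 45, 45) xy 0.6536 -0.1729 d 0.0451
t 1.15 shift [0.0026 0.0051 0.0015] turn 0.015 q7 26.9
```

```bash
python3 -c "
from h import *
go(.450,-.222,.011)"
```

```text
t 1.15 shift [0.0018 0.0026 0.1504] turn 0.015 q7 26.9
```

Request:
servo_tool --plan '[[[0.087, 0.002, 0.003, 0.0, 0.015], [0.087, 0.002, 0.003, 0.04, 0.015], [0.087, 0.002, 0.003, 0.08, 0.015], [0.087, 0.002, 0.003, 0.12, 0.015], [0.087, 0.002, 0.003, 0.14, 0.015], [0.087, 0.002, 0.003, 0.15, 0.015], [0.087, 0.002, 0.003, 0.15, 0.015], [0.05, 0.002, 0.003, 0.15, 0.015], [0.05, 0.002, 0.003, 0.15, 0.015], [0.05, 0.002, 0.003, 0.15, 0.015], [0.05, 0.002, 0.003, 0.15, 0.015], [0.05, 0.002, 0.003, 0.15, 0.015]]]' --force 35

```text
time_s: 2.15
tool_pos: [0.45, -0.2225, 0.0126]
tool_rot: [179.9, -0.3, 93.7]
force: [-3.0, 0.1, 5.2]
grip_width: 0.0627
```

Request:
servo_tool --plan '[[[0.05, 0, 0, 0, 0], [0.05, 0, 0, 0, 0], [0.05, 0, 0, -0.015, 0], [0.05, 0, 0, -0.04, 0], [0.05, 0, 0, -0.07, 0], [0.05, 0, 0, -0.1, 0], [0.05, 0, 0, -0.12, 0], [0.05, 0, 0, -0.12, 0]]]' --force 45

```text
time_s: 2.82
tool_pos: [0.452, -0.2241, 0.1359]
tool_rot: [179.6, -0.1, 93.7]
force: [2.2, 0.1, -8.4]
grip_width: 0.062
```

```bash
python3 -c "
from h import *
print(readout.get_obs()['force'],readout.get_obs()['grip_width'])
go(.641,.0895,.13)"
```

```text
[ 2.23381016  0.10719328 -8.4308433 ] 0.06198054523022153
t 2.82 shift [0.3007 0.2088 0.0079] turn 0.0 q7 24.6
```

Request:
servo_tool --plan '[[[0.05, 0.01, 0.007, 0, 0], [0.05, 0.03, 0.021, 0, 0], [0.05, 0.06, 0.042, 0, 0], [0.05, 0.09, 0.063, 0, 0], [0.05, 0.12, 0.084, 0, 0], [0.05, 0.15, 0.104, 0, 0], [0.05, 0.18, 0.125, 0, 0], [0.05, 0.21, 0.146, 0, 0], [0.05, 0.24, 0.167, 0, 0], [0.05, 0.27, 0.188, 0, 0], [0.05, 0.29, 0.202, 0, 0], [0.05, 0.3, 0.209, 0.008, 0]]]'

```text
time_s: 3.82
tool_pos: [0.6416, 0.095, 0.128]
tool_rot: [179.6, -0.4, 94.0]
force: [-0.4, 1.0, -8.1]
grip_width: 0.0623
```

Run:
```python
from h import *
c=save('wrist','w2.png'); dish(c); dish(c,.014); disc(c,.15); go(.641,.0895,.13)
```

```text
disc px (376, 207, 57, 16) xy 0.7153 0.1181 d 0.0286
disc px (20, 183, 77, 42) xy 0.5424 0.111 d 0.0396
disc px (198, 145, 112, 80) xy 0.639 0.1313 d 0.0667
disc px (445, 132, 67, 86) xy 0.7517 0.1424 d 0.05
disc px (396, 42, 116, 88) xy 0.7272 0.1818 d 0.056
disc px (6, 0, 64, 18) xy 0.5434 0.2044 d 0.0262
t 3.87 shift [-0.0062 -0.     -0.0047] turn 0.007 q7 -19.1
```

View pics/w2.png

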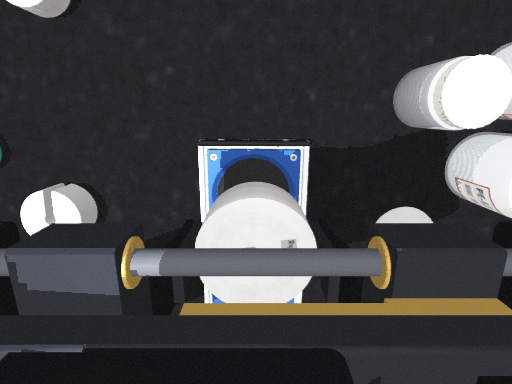

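The largest weight is held level over the wide nest. The nest's blue face and black dish show behind it, with screws at (213,157) and (293,157). I'll use the screws and the dish's far arc to check the nest centre.

Run:
```python
from h import *
from scipy.optimize import least_squares
c=dict(np.load('pics/w2.png.npz'))
for p in((213,157),(293,157),(200,143),(310,143)): print(p,world(c,*p,z=.02).round(4))
im=c['image'].astype(int); pts=[]
for u in range(228,286,3):
    col=im[140:190,u]; bl=np.where(col[:,2]-col[:,0]>60)[0]
    if len(bl): pts.append(world(c,u,140+bl.max()+.5,z=.014)[:2])
pts=np.array(pts); f=least_squares(lambda q:np.hypot(*(pts-q).T)-.0355,pts.mean(0)-[0,.03]); print(f.x,np.abs(f.fun).max())
P=cloud(c); m=np.zeros(im.shape[:2],bool); m[190:245,205:310]=1; print(np.percentile(P[m][:,2],[10,50,90]))
```

```text
(213, 157) [0.6018 0.124  0.02  ]
(293, 157) [0.6747 0.1291 0.02  ]
(200, 143) [0.5897 0.1359 0.02  ]
(310, 143) [0.6887 0.1428 0.02  ]
[0.6404409  0.08989474] 0.0004338064550714407
[0.02015447 0.15061866 0.15157656]
```

```bash
python3 -c "
from h import *
go(.6405,.0898,.028)"
```

```text
t 3.87 shift [-0.0066 -0.001   0.0973] turn 0.007 q7 -19.1
```

Request:
servo_tool --plan '[[[0.05, -0.0065, -0.001, 0.0, 0.007], [0.05, -0.0065, -0.001, 0.02, 0.007], [0.05, -0.0065, -0.001, 0.045, 0.007], [0.05, -0.0065, -0.001, 0.065, 0.007], [0.05, -0.0065, -0.001, 0.075, 0.007], [0.05, -0.0065, -0.001, 0.075, 0.007]]]'

```text
time_s: 4.37
tool_pos: [0.6366, 0.0869, 0.0453]
tool_rot: [-179.7, -0.3, 93.6]
force: [-0.7, -0.7, -9.4]
grip_width: 0.0626
```

```bash
python3 -c "
from h import *
go(.6405,.0898,.028)"
```

```text
t 4.37 shift [0.0025 0.0041 0.0173] turn -0.002 q7 -21.0
```

Request:
servo_tool --plan '[[[0.05, 0.002, 0.003, 0.0, 0], [0.05, 0.0025, 0.004, 0.0, 0], [0.05, 0.0025, 0.004, 0.0, 0], [0.05, 0.0025, 0.004, 0.005, 0], [0.05, 0.0025, 0.004, 0.01, 0], [0.05, 0.0025, 0.004, 0.014, 0], [0.05, 0.0025, 0.004, 0.017, 0], [0.05, 0.0025, 0.004, 0.017, 0], [0.05, 0.0025, 0.004, 0.017, 0]]]'

```text
time_s: 5.12
tool_pos: [0.6401, 0.0897, 0.0279]
tool_rot: [-179.7, -0.3, 93.6]
force: [-0.1, 0.7, -8.4]
grip_width: 0.0627
```

Request:
servo_tool --plan '[[[0.05, 0, 0, 0.001, 0], [0.05, 0, 0, 0.0015, 0], [0.05, 0, 0, 0.0015, 0], [0.08, 0, 0, 0.0015, 0], [0.08, 0, 0, 0.0015, 0], [0.08, 0, 0, 0.0015, 0], [0.08, 0, 0, -0.02, 0], [0.08, 0, 0, -0.05, 0], [0.08, 0, 0, -0.09, 0], [0.08, 0, 0, -0.12, 0], [0.08, 0, 0, -0.12, 0], [0.08, 0, 0, -0.12, 0]]]'

```text
time_s: 6.12
tool_pos: [0.6431, 0.0899, 0.1519]
tool_rot: [179.9, -0.3, 93.6]
force: [-0.7, 0.4, -1.8]
grip_width: 0.08
```

Run:
```python
from h import *
c=save('wrist','w3.png'); disc(c,.050,(0,230)); go(.457,.057,.15)
```

```text
disc px (363, 195, 61, 35) xy 0.7753 0.0692 d 0.0574
disc px (38, 175, 70, 49) xy 0.4752 0.0683 d 0.0674
disc px (218, 154, 69, 71) xy 0.6403 0.0915 d 0.0678
disc px (201, 138, 104, 92) xy 0.6407 0.0964 d 0.1246
disc px (432, 124, 80, 84) xy 0.8441 0.1218 d 0.0999
disc px (385, 34, 127, 87) xy 0.8023 0.1947 d 0.1122
disc px (20, 0, 64, 21) xy 0.4741 0.2358 d 0.0496
t 6.17 shift [-0.0207 -0.1864 -0.0002] turn -0.002 q7 -18.5
```

View pics/w3.png

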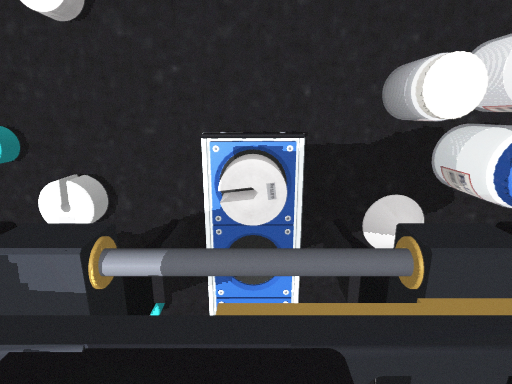

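The largest weight sits centred in its dish at (252,190), about (0.640, 0.091). The second largest is next, at (73,203).

Request:
servo_tool --plan '[[[0.087, -0.002, -0.02, 0, 0], [0.087, -0.007, -0.055, 0, 0], [0.087, -0.011, -0.095, 0, 0], [0.087, -0.016, -0.135, 0, 0], [0.087, -0.019, -0.17, 0, 0], [0.087, -0.02, -0.186, 0, 0], [0.087, -0.02, -0.186, 0, 0], [0.087, -0.02, -0.186, 0, 0], [0.087, -0.02, -0.186, 0, 0]]]'

```text
time_s: 6.92
tool_pos: [0.4582, 0.0577, 0.1497]
tool_rot: [-179.9, -0.3, 93.6]
force: [0.2, -0.1, 0.3]
grip_width: 0.0866
```

Run:
```python
from h import *
c=save('wrist','w4.png'); disc(c,.032,(0,225)); go(.457,.057,.011)
```

```text
disc px (85, 192, 51, 33) xy 0.3146 0.029 d 0.0604
disc px (225, 156, 56, 58) xy 0.4557 0.0604 d 0.0583
disc px (375, 112, 123, 113) xy 0.6266 0.0852 d 0.1467
disc px (0, 0, 130, 105) xy 0.2815 0.1686 d 0.1458
t 6.97 shift [-0.0018 -0.0013  0.1387] turn -0.002 q7 -5.9
```

Request:
servo_tool --plan '[[[0.087, 0, -0.002, 0.03, 0], [0.087, 0, -0.002, 0.065, 0], [0.087, 0, -0.002, 0.1, 0], [0.087, 0, -0.002, 0.125, 0], [0.087, 0, -0.002, 0.138, 0], [0.087, 0, -0.002, 0.138, 0], [0.087, 0, -0.002, 0.138, 0], [0.04, 0, -0.002, 0.138, 0], [0.04, 0, -0.002, 0.138, 0], [0.04, 0, -0.002, 0.138, 0], [0.04, 0, -0.002, 0.138, 0], [0.04, 0, -0.002, 0.138, 0]]]' --force 35

```text
time_s: 7.97
tool_pos: [0.4567, 0.0586, 0.0124]
tool_rot: [180.0, -0.3, 93.6]
force: [-0.6, 2.2, 0.1]
grip_width: 0.0615
```

Request:
servo_tool --plan '[[[0.04, 0, 0, 0, 0], [0.04, 0, 0, 0, 0], [0.04, 0, 0, -0.015, 0], [0.04, 0, 0, -0.04, 0], [0.04, 0, 0, -0.07, 0], [0.04, 0, 0, -0.1, 0], [0.04, 0, 0, -0.12, 0], [0.04, 0, 0, -0.12, 0]]]'

```text
time_s: 8.63
tool_pos: [0.4594, 0.0581, 0.1358]
tool_rot: [179.6, -0.3, 93.6]
force: [1.4, 0.3, -5.3]
grip_width: 0.0528
```

```bash
python3 -c "
from h import *
go(.6465,.0020,.12)"
```

```text
t 8.63 shift [-0.0677  0.1832  0.0168] turn -0.002 q7 -6.6
```

Request:
servo_tool --plan '[[[0.04, -0.005, 0.012, 0, 0], [0.04, -0.015, 0.04, 0, 0], [0.04, -0.026, 0.07, 0, 0], [0.04, -0.037, 0.1, 0, 0], [0.04, -0.048, 0.13, 0, 0], [0.04, -0.058, 0.157, 0, 0], [0.04, -0.065, 0.175, 0, 0], [0.04, -0.068, 0.183, 0, 0], [0.04, -0.068, 0.183, 0, 0], [0.04, -0.068, 0.183, 0.01, 0], [0.04, -0.068, 0.183, 0.017, 0], [0.04, -0.068, 0.183, 0.017, 0]]]'

```text
time_s: 9.63
tool_pos: [0.6433, 0.0022, 0.1168]
tool_rot: [179.9, -0.3, 93.6]
force: [-0.4, 0.0, -5.9]
grip_width: 0.0531
```

Run:
```python
from h import *
from scipy.optimize import least_squares
c=save('wrist','w5.png'); go(.6462,.002,.045)
P=cloud(c); m=np.zeros(P.shape[:2],bool); m[185:235,225:285]=1; print(np.percentile(P[m][:,2],[10,50,90]))
```

```text
t 9.68 shift [-0.0005  0.0019  0.073 ] turn -0.001 q7 -11.5
[0.01382406 0.12813729 0.13610569]
```

View pics/w5.png

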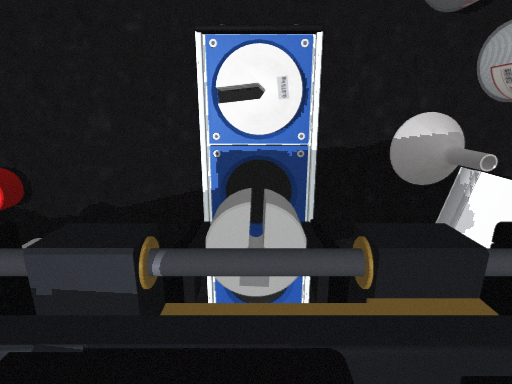

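The second largest is held level at (256,243) above the next dish, in line with the row. The largest is seated at (260,88).

Request:
servo_tool --plan '[[[0.04, 0, 0.002, 0.01, 0], [0.04, 0, 0.002, 0.03, 0], [0.04, 0, 0.002, 0.05, 0], [0.04, 0, 0.002, 0.065, 0], [0.04, 0, 0.002, 0.073, 0], [0.04, 0, 0.002, 0.073, 0], [0.04, 0, 0.002, 0.073, 0]]]'

```text
time_s: 10.27
tool_pos: [0.6463, 0.0026, 0.0449]
tool_rot: [179.8, -0.3, 93.6]
force: [-0.6, -0.5, -5.6]
grip_width: 0.0528
```

```bash
python3 -c "
from h import *
go(.6462,.002,.0275)"
```

```text
t 10.27 shift [-0.0007 -0.0002  0.0174] turn -0.001 q7 -13.6
```

Request:
servo_tool --plan '[[[0.04, -0.0007, 0, 0.006, 0], [0.04, -0.0007, 0, 0.012, 0], [0.04, -0.0007, 0, 0.016, 0], [0.04, -0.0007, 0, 0.0175, 0], [0.04, -0.0007, 0, 0.018, 0], [0.04, -0.0007, 0, 0.018, 0]]]'

```text
time_s: 10.77
tool_pos: [0.6464, 0.0021, 0.027]
tool_rot: [179.8, -0.3, 93.6]
force: [0.0, -0.5, -6.4]
grip_width: 0.0532
```

Request:
servo_tool --plan '[[[0.075, 0, 0, 0, 0], [0.075, 0, 0, 0, 0], [0.075, 0, 0, 0, 0], [0.075, 0, 0, 0, 0], [0.075, 0, 0, -0.02, 0], [0.075, 0, 0, -0.05, 0], [0.075, 0, 0, -0.085, 0], [0.075, 0, 0, -0.12, 0], [0.075, 0, 0, -0.12, 0], [0.075, 0, 0, -0.12, 0]]]'

```text
time_s: 11.6
tool_pos: [0.6481, 0.0019, 0.1505]
tool_rot: [179.5, -0.2, 93.6]
force: [-0.1, 0.1, -0.7]
grip_width: 0.0749
```

Run:
```python
from h import *
c=save('wrist','w6.png'); disc(c,.047,(0,230)); P=cloud(c); 
for b in((150,200,230,280),):
  print(np.percentile(P[b[0]:b[1],b[2]:b[3],2],[50,75,90]))
go(.4505,.256,.15)
```

```text
disc px (407, 161, 105, 67) xy 0.8404 0.0037 d 0.0999
disc px (224, 160, 58, 59) xy 0.6466 0.004 d 0.0567
disc px (371, 111, 71, 50) xy 0.7805 0.0558 d 0.0646
disc px (457, 67, 49, 34) xy 0.8353 0.1069 d 0.0496
disc px (214, 52, 76, 79) xy 0.6405 0.089 d 0.0645
disc px (267, 40, 41, 190) xy 0.6762 0.049 d 0.1674
disc px (196, 40, 16, 190) xy 0.6007 0.0443 d 0.165
disc px (448, 20, 64, 77) xy 0.8378 0.1241 d 0.0697
[0.04469087 0.04574351 0.04629084]
t 11.65 shift [ 0.2664 -0.1797 -0.0018] turn -0.001 q7 -10.8
```

Request:
servo_tool --plan '[[[0.087, 0.02, -0.014, 0, 0], [0.087, 0.05, -0.034, 0, 0], [0.087, 0.08, -0.054, 0, 0], [0.087, 0.11, -0.074, 0, 0], [0.087, 0.14, -0.094, 0, 0], [0.087, 0.17, -0.114, 0, 0], [0.087, 0.2, -0.135, 0, 0], [0.087, 0.23, -0.155, 0, 0], [0.087, 0.255, -0.171, 0, 0], [0.087, 0.266, -0.18, 0, 0], [0.087, 0.266, -0.18, 0, 0], [0.087, 0.266, -0.18, 0, 0]]]'

```text
time_s: 12.65
tool_pos: [0.4501, 0.2548, 0.1475]
tool_rot: [179.7, -0.1, 93.7]
force: [0.6, -1.5, -0.8]
grip_width: 0.0868
```

Run:
```python
from h import *
c=save('wrist','w7.png'); disc(c,.028,(0,225)); go(.4505,.256,.010)
```

```text
disc px (232, 158, 47, 50) xy 0.4503 0.2588 d 0.0501
disc px (417, 0, 95, 91) xy 0.6284 0.394 d 0.1107
disc px (0, 0, 138, 193) xy 0.2694 0.3217 d 0.2212
t 12.7 shift [ 0.0018 -0.0011  0.1376] turn -0.003 q7 -35.5
```

Request:
servo_tool --plan '[[[0.087, 0.0025, -0.001, 0.03, 0], [0.087, 0.0025, -0.001, 0.065, 0], [0.087, 0.0025, -0.001, 0.1, 0], [0.087, 0.0025, -0.001, 0.125, 0], [0.087, 0.0025, -0.001, 0.137, 0], [0.087, 0.0025, -0.001, 0.137, 0], [0.087, 0.0025, -0.001, 0.137, 0], [0.03, 0.0025, -0.001, 0.137, 0], [0.03, 0.0025, -0.001, 0.137, 0], [0.03, 0.0025, -0.001, 0.137, 0], [0.03, 0.0025, -0.001, 0.137, 0], [0.03, 0.0025, -0.001, 0.137, 0]]]' --force 30

```text
time_s: 13.7
tool_pos: [0.4511, 0.2568, 0.0113]
tool_rot: [179.6, -0.1, 93.5]
force: [0.4, 0.2, -1.0]
grip_width: 0.0612
```

Request:
servo_tool --plan '[[[0.03, 0, 0, 0, 0], [0.03, 0, 0, 0, 0], [0.03, 0, 0, 0, 0], [0.03, 0, 0, -0.015, 0], [0.03, 0, 0, -0.04, 0], [0.03, 0, 0, -0.07, 0], [0.03, 0, 0, -0.1, 0], [0.03, 0, 0, -0.12, 0], [0.03, 0, 0, -0.12, 0]]]'

```text
time_s: 14.45
tool_pos: [0.4525, 0.258, 0.1351]
tool_rot: [179.2, -0.2, 93.6]
force: [0.7, 1.8, -3.1]
grip_width: 0.0457
```

```bash
python3 -c "
from h import *
go(.652,-.0858,.12)"
```

```text
t 14.45 shift [-0.3555  0.1776  0.0159] turn -0.003 q7 -36.9
```

Request:
servo_tool --plan '[[[0.03, -0.015, 0.008, 0, 0], [0.03, -0.045, 0.022, 0, 0], [0.03, -0.078, 0.039, 0, 0], [0.03, -0.111, 0.056, 0, 0], [0.03, -0.144, 0.072, 0, 0], [0.03, -0.177, 0.089, 0, 0], [0.03, -0.21, 0.105, 0, 0], [0.03, -0.243, 0.121, 0, 0], [0.03, -0.276, 0.138, 0, 0], [0.03, -0.309, 0.154, 0, 0], [0.03, -0.338, 0.169, 0, 0], [0.03, -0.355, 0.1775, 0, 0]]]'

```text
time_s: 15.45
tool_pos: [0.6518, -0.0911, 0.1328]
tool_rot: [179.4, -0.1, 93.3]
force: [-0.4, -0.5, -2.4]
grip_width: 0.0458
```

Request:
servo_tool --plan '[[[0.03, 0, 0, 0, 0], [0.03, 0, 0, 0, 0]]]'

```text
time_s: 15.62
tool_pos: [0.6504, -0.0937, 0.1294]
tool_rot: [179.7, -0.2, 93.0]
force: [0.5, -0.2, -3.2]
grip_width: 0.0455
```

Run:
```python
from h import *
c=save('wrist','w8.png'); go(.652,-.0858,.045)
P=cloud(c); m=np.zeros(P.shape[:2],bool); m[185:235,225:285]=1; print(np.percentile(P[m][:,2],[10,50,90]))
```

```text
t 15.67 shift [0.0047 0.0016 0.0852] turn -0.008 q7 -3.0
[0.01390726 0.14218954 0.14590719]
```

View pics/w8.png

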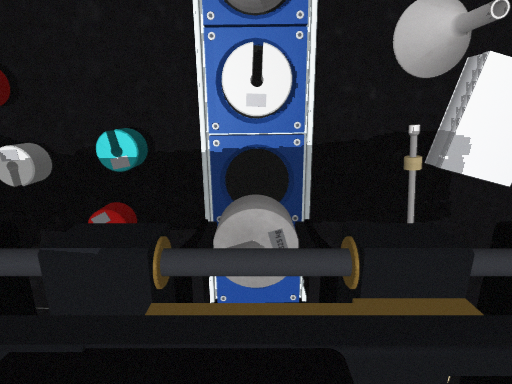

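The second smallest is held at (256,240), and its dish shows at (257,178). The second largest is seated at (257,78). I'll confirm this dish's centre from its visible arc.

Run:
```python
from h import *
from scipy.optimize import least_squares
c=dict(np.load('pics/w8.png.npz'));im=c['image'].astype(int); pts=[]
for v in range(165,196,2):
    row=im[v]; d=row.max(1)<45
    l=257
    while d[l]: l-=1
    r=257
    while d[r]: r+=1
    pts+=[world(c,l+.5,v,z=.014)[:2],world(c,r-.5,v,z=.014)[:2]]
for u in range(240,275,3):
    v=175
    while im[v,u].max()<45: v-=1
    pts.append(world(c,u,v+.5,z=.014)[:2])
pts=np.array(pts); f=least_squares(lambda q:np.hypot(*(pts-q[:2]).T)-q[2],[*pts.mean(0),.03],loss='soft_l1',f_scale=.001); print(f.x,np.abs(f.fun).max())
go(.652,-.0858,.045)
```

```text
[ 0.65187555 -0.08515577  0.03026257] 0.015134290889077164
t 15.67 shift [0.0047 0.0016 0.0852] turn -0.008 q7 -3.0
```

Fit and prediction agree to within 1 mm.

Request:
servo_tool --plan '[[[0.03, 0.005, 0.0015, 0.01, -0.008], [0.03, 0.005, 0.0015, 0.03, -0.008], [0.03, 0.005, 0.0015, 0.055, -0.008], [0.03, 0.005, 0.0015, 0.075, -0.008], [0.03, 0.005, 0.0015, 0.085, -0.008], [0.03, 0.005, 0.0015, 0.085, -0.008], [0.03, 0.005, 0.0015, 0.085, -0.008], [0.03, 0.005, 0.0015, 0.085, -0.008]]]'

```text
time_s: 16.33
tool_pos: [0.6529, -0.0846, 0.0466]
tool_rot: [179.5, -0.2, 93.7]
force: [0.5, 0.1, -2.3]
grip_width: 0.0456
```

```bash
python3 -c "
from h import *
go(.652,-.0855,.0265)"
```

```text
t 16.33 shift [-0.0009 -0.0011  0.0201] turn 0.001 q7 -5.3
```

Request:
servo_tool --plan '[[[0.03, -0.0009, -0.001, 0.006, 0], [0.03, -0.0009, -0.001, 0.013, 0], [0.03, -0.0009, -0.001, 0.018, 0], [0.03, -0.0009, -0.001, 0.0205, 0], [0.03, -0.0009, -0.001, 0.0205, 0], [0.03, -0.0009, -0.001, 0.0205, 0]]]'

```text
time_s: 16.83
tool_pos: [0.6521, -0.0855, 0.0259]
tool_rot: [179.5, -0.2, 93.7]
force: [0.1, -1.0, -2.5]
grip_width: 0.0455
```

Request:
servo_tool --plan '[[[0.07, 0, 0, 0, 0], [0.07, 0, 0, 0, 0], [0.07, 0, 0, 0, 0], [0.07, 0, 0, 0, 0], [0.07, 0, 0, -0.02, 0], [0.07, 0, 0, -0.05, 0], [0.07, 0, 0, -0.085, 0], [0.07, 0, 0, -0.12, 0], [0.07, 0, 0, -0.12, 0], [0.07, 0, 0, -0.12, 0]]]'

```text
time_s: 17.67
tool_pos: [0.6532, -0.086, 0.1493]
tool_rot: [179.2, -0.1, 93.7]
force: [-0.1, -0.3, -1.1]
grip_width: 0.0697
```

Run:
```python
from h import *
c=save('wrist','w9.png'); disc(c,.042,(0,230)); P=cloud(c); 
for b in((160,200,235,280),):
  print(np.percentile(P[b[0]:b[1],b[2]:b[3],2],[50,75,90]))
go(.431,-.083,.15)
```

```text
disc px (229, 166, 49, 47) xy 0.6525 -0.0852 d 0.0463
disc px (5, 148, 40, 38) xy 0.4439 -0.0772 d 0.0357
disc px (421, 67, 91, 124) xy 0.8415 -0.0216 d 0.1174
disc px (221, 57, 64, 68) xy 0.6468 0.0021 d 0.0556
disc px (379, 14, 82, 76) xy 0.785 0.0439 d 0.0698
disc px (293, 0, 17, 230) xy 0.6904 -0.024 d 0.1971
disc px (219, 0, 65, 18) xy 0.6412 0.0712 d 0.0514
disc px (194, 0, 18, 230) xy 0.6047 -0.0296 d 0.1963
[0.0409466  0.04181059 0.04231413]
t 17.72 shift [ 0.0175 -0.22   -0.0052] turn 0.001 q7 -2.7
```

Request:
servo_tool --plan '[[[0.08, 0.002, -0.02, 0, 0], [0.08, 0.005, -0.05, 0, 0], [0.08, 0.008, -0.085, 0, 0], [0.08, 0.011, -0.12, 0, 0], [0.08, 0.014, -0.155, 0, 0], [0.08, 0.016, -0.19, 0, 0], [0.08, 0.0175, -0.213, 0, 0], [0.08, 0.0175, -0.22, 0, 0], [0.08, 0.0175, -0.22, 0, 0], [0.08, 0.0175, -0.22, 0, 0]]]'

```text
time_s: 18.55
tool_pos: [0.4316, -0.0832, 0.1447]
tool_rot: [179.4, -0.2, 93.7]
force: [1.1, 0.0, -0.6]
grip_width: 0.0798
```

Run:
```python
from h import *
c=save('wrist','w10.png'); disc(c,.026,(0,225)); go(.431,-.083,.010)
```

```text
disc px (445, 178, 67, 47) xy 0.6578 -0.0885 d 0.075
disc px (234, 163, 39, 41) xy 0.4297 -0.0794 d 0.0411
disc px (0, 139, 156, 86) xy 0.2582 -0.0945 d 0.1709
disc px (455, 79, 57, 66) xy 0.6456 -0.0016 d 0.0687
disc px (467, 2, 45, 47) xy 0.627 0.0703 d 0.047
disc px (407, 0, 45, 223) xy 0.5877 -0.0103 d 0.1989
disc px (29, 0, 122, 58) xy 0.2863 0.0512 d 0.1051
t 18.6 shift [-0.0005 -0.0028  0.1348] turn 0.001 q7 14.9
```

Request:
servo_tool --plan '[[[0.08, 0.0015, -0.0035, 0.03, 0], [0.08, 0.0015, -0.0035, 0.065, 0], [0.08, 0.0015, -0.0035, 0.1, 0], [0.08, 0.0015, -0.0035, 0.125, 0], [0.08, 0.0015, -0.0035, 0.134, 0], [0.08, 0.0015, -0.0035, 0.134, 0], [0.08, 0.0015, -0.0035, 0.134, 0], [0.02, 0.0015, -0.0035, 0.134, 0], [0.02, 0.0015, -0.0035, 0.134, 0], [0.02, 0.0015, -0.0035, 0.134, 0], [0.02, 0.0015, -0.0035, 0.134, 0], [0.02, 0.0015, -0.0035, 0.134, 0]]]' --force 25

```text
time_s: 19.6
tool_pos: [0.4306, -0.0814, 0.0115]
tool_rot: [179.3, -0.2, 93.7]
force: [-0.5, -0.4, 0.2]
grip_width: 0.0545
```

Request:
servo_tool --plan '[[[0.02, 0, 0, 0, 0], [0.02, 0, 0, 0, 0], [0.02, 0, 0, 0, 0], [0.02, 0, 0, -0.015, 0], [0.02, 0, 0, -0.04, 0], [0.02, 0, 0, -0.07, 0], [0.02, 0, 0, -0.1, 0], [0.02, 0, 0, -0.12, 0], [0.02, 0, 0, -0.12, 0]]]'

```text
time_s: 20.35
tool_pos: [0.4318, -0.0825, 0.1353]
tool_rot: [178.9, 0.1, 93.7]
force: [0.6, -1.0, -2.1]
grip_width: 0.0362
```

```bash
python3 -c "
from h import *
go(.6577,-.1735,.12)"
```

```text
t 20.35 shift [-0.1054  0.2192  0.0196] turn 0.0 q7 14.6
```

Request:
servo_tool --plan '[[[0.02, -0.006, 0.012, 0, 0], [0.02, -0.017, 0.035, 0, 0], [0.02, -0.031, 0.064, 0, 0], [0.02, -0.045, 0.093, 0, 0], [0.02, -0.059, 0.122, 0, 0], [0.02, -0.073, 0.151, 0, 0], [0.02, -0.087, 0.18, 0, 0], [0.02, -0.099, 0.206, 0, 0], [0.02, -0.105, 0.219, 0, 0], [0.02, -0.105, 0.219, 0, 0], [0.02, -0.105, 0.219, 0.015, 0], [0.02, -0.105, 0.219, 0.015, 0]]]'

```text
time_s: 21.35
tool_pos: [0.6544, -0.1719, 0.1199]
tool_rot: [179.3, -0.1, 93.8]
force: [-0.6, 0.2, -2.9]
grip_width: 0.0362
```

Run:
```python
from h import *
c=save('wrist','w11.png'); go(.6577,-.1735,.045)
P=cloud(c); m=np.zeros(P.shape[:2],bool); m[185:235,235:275]=1; print(np.percentile(P[m][:,2],[10,50,90]))
```

```text
t 21.4 shift [-0.0017  0.0022  0.0761] turn 0.001 q7 3.5
[0.01364953 0.12181485 0.13427024]
```

View pics/w11.png

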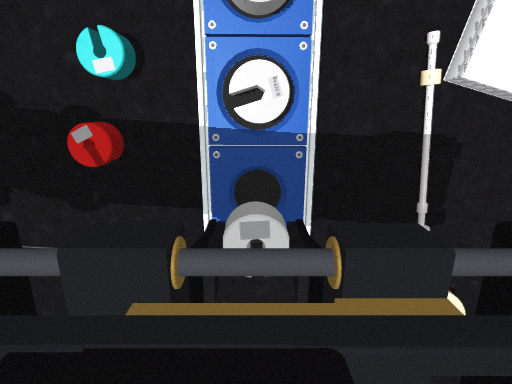

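The smallest is held at (256,235) just in front of the narrow dish at (257,190). The second smallest is seated at (257,92).

Request:
servo_tool --plan '[[[0.02, -0.0017, 0.0022, 0.01, 0], [0.02, -0.0017, 0.0022, 0.03, 0], [0.02, -0.0017, 0.0022, 0.05, 0], [0.02, -0.0017, 0.0022, 0.067, 0], [0.02, -0.0017, 0.0022, 0.076, 0], [0.02, -0.0017, 0.0022, 0.076, 0], [0.02, -0.0017, 0.0022, 0.076, 0], [0.02, -0.0017, 0.0022, 0.076, 0]]]'

```text
time_s: 22.07
tool_pos: [0.6585, -0.1735, 0.0464]
tool_rot: [179.2, -0.0, 93.8]
force: [0.1, 0.6, -2.4]
grip_width: 0.0364
```

```bash
python3 -c "
from h import *
go(.6577,-.1733,.0265)"
```

```text
t 22.07 shift [ 0.0003 -0.001   0.0199] turn 0.001 q7 1.7
```

Request:
servo_tool --plan '[[[0.02, 0.0003, -0.001, 0.006, 0], [0.02, 0.0003, -0.001, 0.013, 0], [0.02, 0.0003, -0.001, 0.018, 0], [0.02, 0.0003, -0.001, 0.0203, 0], [0.02, 0.0003, -0.001, 0.0203, 0], [0.02, 0.0003, -0.001, 0.0203, 0]]]'

```text
time_s: 22.57
tool_pos: [0.6578, -0.1732, 0.0259]
tool_rot: [179.2, -0.0, 93.8]
force: [0.2, 0.1, -1.8]
grip_width: 0.0357
```

Request:
servo_tool --plan '[[[0.065, 0, 0, 0, 0], [0.065, 0, 0, 0, 0], [0.065, 0, 0, 0, 0], [0.065, 0, 0, 0, 0], [0.065, 0, 0, -0.02, 0], [0.065, 0, 0, -0.05, 0], [0.065, 0, 0, -0.085, 0], [0.065, 0, 0, -0.12, 0], [0.065, 0, 0, -0.15, 0], [0.065, 0, 0, -0.15, 0], [0.065, 0, 0, -0.15, 0]]]'

```text
time_s: 23.48
tool_pos: [0.6571, -0.1734, 0.1788]
tool_rot: [178.9, 0.1, 93.8]
force: [-0.5, -0.7, -0.5]
grip_width: 0.065
```

```bash
python3 - <<'E'
from h import *
c=save('wrist','w12.png'); disc(c,.040,(0,230)); P=cloud(c)
for n,p in dict(narrow=(.6577,-.1733),small=(.652,-.0855),large=(.6462,.002),wide=(.6405,.0898)).items():
    m=(np.hypot(P[...,0]-p[0],P[...,1]-p[1])<.015)&(P[...,2]>.03); q=P[m]
    if len(q)>20:
        A=np.c_[q[:,:2],np.ones(len(q))]; s=np.linalg.lstsq(A,q[:,2],rcond=None)[0]
        print(n,len(q),'top',np.median(q[:,2]).round(4),'tilt',np.hypot(*s[:2]).round(3))
save('scene','scene1.png')
E
sed 's/0.png.npz/1.png.npz/; s/(.scene.,.side.)/("scene",)/' m.py | python3 - | grep -E "wood|grey .29[0-9]|grey .1[78]"
```

```text
disc px (236, 164, 36, 35) xy 0.6581 -0.1725 d 0.0377
disc px (487, 147, 25, 83) xy 0.9198 -0.1653 d 0.0906
disc px (230, 67, 48, 52) xy 0.6525 -0.0857 d 0.0472
disc px (384, 44, 17, 175) xy 0.7966 -0.1186 d 0.1739
disc px (406, 0, 106, 101) xy 0.842 -0.0313 d 0.1123
disc px (291, 0, 15, 215) xy 0.698 -0.1047 d 0.2029
disc px (225, 0, 58, 23) xy 0.6473 -0.0072 d 0.0511
disc px (200, 0, 15, 216) xy 0.6095 -0.1111 d 0.2029
narrow 498 top 0.0397 tilt 0.021
small 616 top 0.0416 tilt 0.034
large 101 top 0.0457 tilt 0.177
grey [293, 139, 10, 7, 49] top 0.0207 circ 0.5613 -0.3534 d 0.0457
grey [181, 159, 59, 52, 1075] top 0.0505 circ 0.6418 0.03 d 0.1887
grey [181, 297, 6, 7, 30] top 0.0266 circ 0.4633 0.3872 d 0.0108
grey [171, 305, 5, 7, 26] top 0.0275 circ 0.4659 0.4153 d 0.0092
red/wood [275, 173, 12, 12, 111] top 0.0269 circ 0.5083 -0.1306 d 0.0414
red/wood [288, 206, 14, 15, 164] top 0.0275 circ 0.3993 -0.0089 d 0.0432
```

View pics/w12.png

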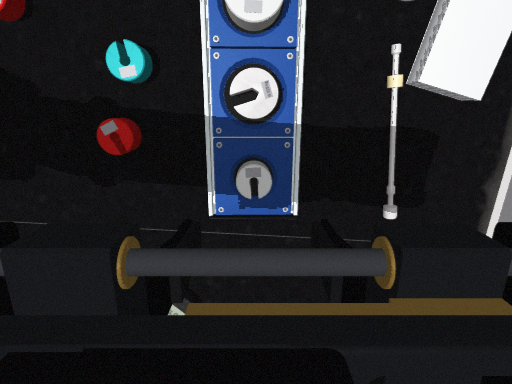

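View pics/scene1.png

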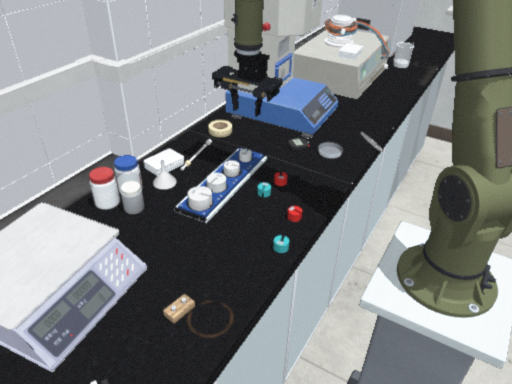

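All four weights sit in their dishes in size order. In the wrist view the smallest is at (254,180) and the second smallest at (254,93). The die block (179,308) and stopwatch (299,142) have not moved. The 0.177 tilt for the second largest came from only 101 points at the image edge, so I'll repeat that check on the views that show it whole before handing in.

Run:
```python
from h import *
for f,n,p,h in(('w9','large',(.6462,.002),.046),('w6','wide',(.6405,.0898),.05),('w8','large',(.6462,.002),.046),('scene1','large',(.6462,.002),.046),('scene1','wide',(.6405,.0898),.05)):
    c=dict(np.load(f'pics/{f}.png.npz')); P=cloud(c)
    m=(np.hypot(P[...,0]-p[0],P[...,1]-p[1])<.024)&(abs(P[...,2]-h)<.006); q=P[m]
    A=np.c_[q[:,:2],np.ones(len(q))]; s=np.linalg.lstsq(A,q[:,2],rcond=None)[0]
    print(f,n,len(q),'top',np.median(q[:,2]).round(4),'tilt',np.hypot(*s[:2]).round(3))
```

```text
w9 large 2296 top 0.0457 tilt 0.005
w6 wide 2285 top 0.0496 tilt 0.003
w8 large 2745 top 0.0457 tilt 0.004
scene1 large 127 top 0.046 tilt 0.006
scene1 wide 143 top 0.0499 tilt 0.029
```

```bash
python3 -c "
from h import *
print(env.sign_off())"
```

```text
the job is handed in; nothing more can be done
None
```

All four weights are back in their nests in size order, and I handed the job in at about 23.6 s on the robot's clock, against the 99 s limit. I gripped and placed each weight once and had to redo none. The sign-off gave no verdict.

| Weight | Nest | Measured top (m) | Expected top (m) | Tilt (rad) | Distance from nest centre |
|---|---|---|---|---|---|
| Smallest | narrow | 0.0397 | 0.040 | 0.021 | about 1 mm |
| Second smallest | middle, beside narrow | 0.0416 | 0.042 | 0.034 | about 1 mm |
| Second largest | other middle | 0.0457 | 0.046 | 0.005 | about 1 mm |
| Largest | wide | 0.0496 | 0.050 | 0.003 | 1–2 mm |

- **Bystanders:** the die block and stopwatch read within about 4 mm of where they started, which is within measurement noise. The decoys also look unmoved.
- **One reading disagreed:** the last close-up gave a 0.177 rad tilt for the second largest weight. It was cut off by the image edge there, so few points were measured. Three views showing it whole gave 0.004–0.006 rad, one of them the final scene picture.
- **Largest weight:** the final scene picture, with few points on it, gave a tilt of 0.029 rad. That is still under the 0.07 limit.

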